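# Tip the freezer box flat into its taped square

## Robot

A 6-joint arm with a two-finger parallel gripper is mounted at the origin on a cart in front of the work surface, level with it; the furniture and walls round the work are solid. World frame = base frame: x ahead of the robot, y to its left, z up, the work surface at z = 0. Lengths are in m, angles in rad, forces in N, time in s.
With the tool pointing down it reaches from about 0.325 to 0.775 m from the base axis. Payload 5.5 kg.
Tool frame: the origin (TCP) lies midway between the tips of the shut fingers; the grasp point (between the pads) lies 19 mm behind it (env.tcp_to_grasp is the distance from the TCP to the grasp point, in m); z points along the fingers, y is the line along which they close (so a half turn about z gives the same grasp; the last joint's range is limited). The gripper opens to 88 mm and grips with 3 to 60 N. Pads are 20 mm wide; open, the fingers measure 115 mm over their backs; the gripper's body (75 mm by 178 mm) begins 61 mm behind the grasp point.
Start: joints at [1.237, 0.091, 1.231, -0, 1.82, -0.057], TCP at [0.164, 0.577, 0.223] pointing down, gripper open.
Joint ranges: [-2.87, 2.87], [-0.86, 2.18], [0.17, 2.46], [-1.51, 4.65], [0.06, 2.69], [-2.65, 2.65]. Speed limits (rad/s): [2.57, 2.57, 3.01, 3.14, 3.14, 3.14].

## Interface

Orientations are given as a unit quaternion [w, x, y, z].
In Python, from cell import env gives the robot as it stands. The module is installed in compiled form; this text tells all that it offers.
- The arm moves only by the shell command python3 -m inch 'ROWS' [FORCE]. ROWS is JSON, a list of rows, each a list of 3 entries, a list of its own where there are three numbers: the shift along the tool's x, y, z each as a share of 0.12 m, from -1 to 1, then the turn, a rotation vector about the tool's x, y, z each as a share of 90 degrees, from -1 to 1, then the closure in counts, from 0 (fully open) to 255 (shut). In form: [[[tx, ty, tz], [rx, ry, rz], grip], ...]. A call has 1 to 8 rows; each row is the pose to reach, as a shift and turn from the pose commanded when the call began, along the tool's axes at that moment; what a row does not reach only later rows make up. A row lasts 1/8 s, in which the tool goes at most 62.5 mm and 10.7 degrees, less where a joint would pass 70% of its speed; a pose out of reach is approached as far as the arm can. A call with a number of a shift or a turn outside -1 to 1 is refused whole. A call with a gripper value outside its range is refused whole. The fingers move at their own pace and stop on an object; FORCE is the grip in N (left out, the last holds). Time passes only in rows, so rows that repeat a pose let the fingers close. It gives the time, the measured TCP pose, the force, the opening and the grip force at its end, in the units of the state.
- env.get_state(): the state, without advancing time (a new reading comes with each control period).
- env.capture(name): name is "scene" or "top" or "wrist"; returns a dict with "frame" (384x512x3 uint8, red, green, blue), "intrinsics" (3x3 intrinsics, pixels), "dist_coeffs" ([k1, k2, p1, p2, k3] as OpenCV has them; the pictures are not rectified), "extrinsics" (4x4, takes a point from camera to world coordinates). Camera axes: x right, y down, z forward; pixel columns grow to the right and rows downward; lengths in m; the calibration is good to about 2 mm. A picture is of the moment at which its call begins. There is no depth.
- env.finish_job(): hands the job in; it is judged then, once.
Trained networks look in a picture, given as the dict that the camera call returned (one of the last four; its "shot" number tells which), for a name from the list of things; names that differ only in an ending like _2 or _b are one class to them, and where a whole thing is asked for, a point or a joint stands for the part that bears it (a point fixed in the world has none). Each returns a list of dicts, best first, with "score" (0 to 1); they miss things now and then, are a little off and sometimes report something else, mostly with a low value. They report only what shows in the picture. A call takes as long as a camera call.
- env.recognise(thing, picture): "point" ([x, y, z] in m, in world coordinates, good to about 4 mm: the middle of the surface that is visible of it).
The state is a dict: "clock": time; "joint_positions": joint angles; "dq": joint speeds; "effort": joint torques, N m; "eef_pos": TCP position; "ee_rot": TCP orientation; "contact_force": force on the tool from outside, world axes, zero at the start; "torque": the same for the moment, N m; "opening": opening from 0.0 (shut) to 1.0 (fully open); "gripper_force": force on a finger pad.
Only numpy, scipy, OpenCV 4.12 (cv2) and the standard library are available. Lean on these libraries where they do the work, as an engineer would, in place of code of your own. Each camera call takes 0.05 s, during which the arm holds its last target. There are 200 camera calls.

## Task

The freezer box standing on its side belongs flat, lid up, in the square taped on the bench. Without gripping or lifting anything, first slide the roll of labels with the fingertips until it lies wholly clear of the square, and only then gently push the box near its top so that it topples onto its underside and lies lid up, wholly inside the tape. Leave the other things on the bench where they are.

Things in the scene. Friction and masses are not known exactly. Their poses are not given: they have to be found in the camera images.
- outline: Square of flat black marking tape on the bench: 176 x 176 mm inside the tape, tape 12 mm wide and flat (nothing to bump into). Origin at the centre of the square on the bench top, x and y along its sides, z up. The freezer box stands on the line at its -y side and is to fall along +y
- box_centre (a point): Centre of the freezer box: closed blue and white card box, lid fixed, 128 x 128 x 52 mm (52 from underside to lid), about 0.12 kg. Own axes: z from underside to lid, x and y along the 128 mm sides. It starts on one narrow side, 128 mm high, y axis up, lid looking along the outline's -y, underside looking towards the square
- roll_centre (a point): Centre of the roll of labels: white paper roll lying flat inside the square, 67 mm diameter, 31 mm high, hole upwards, z up; centre 15.5 mm above the bench. It slides when pushed at its side
- freezer_box: The same freezer box; origin at the centre of its underside, axes as box_centre. The lower edge of the underside, about which it tips, starts about 64 mm from the square's centre on its -y side, so if it tips without sliding it lies about centred. A few newtons on the lid side near the top tip it; pushed low it slides
- label_roll: The same roll of labels; origin at the centre of its underside
- box_corner0 (a point): corner of the underside of the freezer box at its own (+64, +64) mm in x, y; all four must end inside the taped square
- box_corner1 (a point): corner of the underside of the freezer box at its own (-64, +64) mm in x, y; all four must end inside the taped square
- box_corner2 (a point): corner of the underside of the freezer box at its own (-64, -64) mm in x, y; all four must end inside the taped square
- box_corner3 (a point): corner of the underside of the freezer box at its own (+64, -64) mm in x, y; all four must end inside the taped square
- stain_bottle: Bystander: small white bottle with red cap, 37 mm diameter, 82 mm high, standing beyond the box, outside the +x side of the square; origin at the centre of its underside
- petri_dish: Bystander: round flat dish, 62 mm diameter, 15 mm high, outside the +x side of the square; origin at the centre of its underside
- marker_pen: Bystander: marker pen lying on the robot's side of the square, 17 x 135 x 16 mm, long along its y; origin under its middle
- amber_bottle: Bystander: brown bottle with black cap, 63 mm diameter, 132 mm high, standing far left near the analyser; origin at the centre of its underside
- pipette: Bystander: pipette, 26 x 234 x 33 mm, long along its y, lying along the left edge of the bench; origin under its middle

How it is judged:
By the outcome, as a careful person would: the job done as asked, in the order asked, and still so for the second after the job is handed in, with the robot touching nothing.
It also fails if it takes over 45 s, if anything falls off the work surface, if the arm or the gripper's body presses on something with over 40 N, if the wrist force passes 120 N, or if a joint passes its speed limit or range.

## Working session

There is one attempt and no reset: what is moved stays moved. The work goes in short steps, Python scripts to look and compute and a shell command to move; the robot and the scene stay as the last step left them, time stands still between calls to the robot, and variables do not carry over. Pictures are saved under pics/ and viewed, at most 10 in all, crops included, and the job is handed in when it is done.

```bash
mkdir -p pics; python3 - <<'E'
from cell import env
import cv2,numpy as np
s=env.get_state();print(s['clock'],s['eef_pos'],s['ee_rot'],s['opening'])
for c in("top","scene"):
    p=env.capture(c);cv2.imwrite(f'pics/{c}1.png',p['frame'][:,:,::-1])
    print(c,np.round(p['extrinsics'],3).tolist())
    for t in("outline","freezer_box","label_roll","stain_bottle","petri_dish","marker_pen"):
        print(t,[(np.round(r['point'],3).tolist(),round(r['score'],2)) for r in env.recognise(t,p)[:2]])
E
```

```text
0.0 [0.16387519 0.57687978 0.22149621] [-1.97371379e-04  1.37948168e-01  9.90438960e-01 -9.64126967e-04] 1.0035159394330544
top [[-0.029, -0.994, 0.102, 0.443], [-1.0, 0.028, -0.012, 0.1], [0.009, -0.102, -0.995, 1.045], [0.0, 0.0, 0.0, 1.0]]
outline [([0.498, -0.027, -0.003], 0.78)]
freezer_box [([0.502, -0.143, 0.126], 0.85)]
label_roll [([0.522, -0.026, 0.03], 0.82)]
stain_bottle []
petri_dish [([0.642, -0.02, 0.014], 0.92)]
marker_pen [([0.379, -0.069, 0.019], 0.52)]
scene [[0.734, -0.402, 0.547, -0.091], [-0.679, -0.414, 0.607, -0.609], [-0.018, -0.817, -0.577, 0.77], [0.0, 0.0, 0.0, 1.0]]
outline [([0.418, -0.021, -0.003], 0.59)]
freezer_box [([0.478, -0.177, 0.092], 0.95)]
label_roll [([0.51, -0.033, 0.032], 0.78)]
stain_bottle [([0.63, -0.144, 0.048], 0.64)]
petri_dish [([0.635, -0.017, 0.018], 0.65)]
marker_pen [([0.382, -0.076, 0.018], 0.79)]
```

View pics/top1.png

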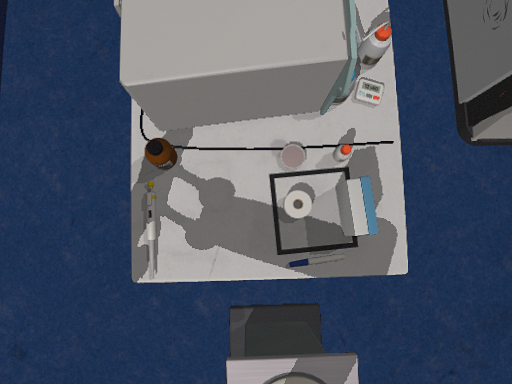

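View pics/scene1.png

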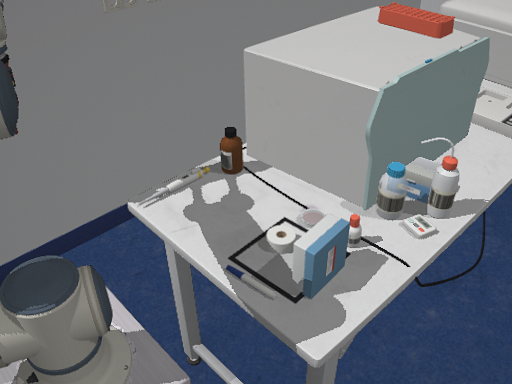

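The pictures show the square, about (270-357, 169-254) in the top view, with the roll at (297,204), the box at (360,206) on its right line, the pen below and the dish and bottle above. The arm is out of view. Next I'll fit the tape.

```bash
cat > h.py <<'E'
from cell import env
import cv2,numpy as np
def back(p,px,z):
    E=p['extrinsics'];u=cv2.undistortPoints(np.float64(px).reshape(-1,1,2),p['intrinsics'],np.array(p['dist_coeffs']))[:,0]
    d=np.c_[u,np.ones(len(u))]@E[:3,:3].T;o=E[:3,3]
    return (o+d*((z-o[2])/d[:,2])[:,None])[:,:2]
def rec(p,t): return [(np.round(r['point'],3).tolist(),round(r['score'],2)) for r in env.recognise(t,p)[:1]]
def tape(p):
    g=p['frame'].max(2);yy,xx=np.nonzero(g<45)
    q=back(p,np.c_[xx,yy],0)
    q=q[(abs(q[:,0]-.5)<.14)&(q[:,1]>-.11)&(q[:,1]<.11)]
    return q
E
python3 - <<'E'
from h import *
from scipy.optimize import minimize
p=env.capture("top");q=tape(p);print(len(q))
def cost(v):
    c,s=np.cos(v[2]),np.sin(v[2]);d=q-v[:2];a=np.abs(np.c_[c*d[:,0]+s*d[:,1],-s*d[:,0]+c*d[:,1]]).max(1)
    return np.minimum(abs(a-.094),.02).sum()
b=min((minimize(cost,[x,y,t],method='Nelder-Mead') for x in(.47,.5,.52) for y in(-.05,-.02) for t in(-.08,0,.08)),key=lambda r:r.fun)
print(b.x,b.fun/len(q))
print('corners px->w',back(p,[[270,175],[348,169],[357,247],[278,254]],0).round(3).tolist())
print('roll top',back(p,[[297.5,204]],.031))
# blue/white box top face edges at z=.128
print('boxtop',back(p,[[340,179],[362,177],[371,178],[378,233],[350,236],[368,234]],.128).round(3).tolist())
f=p['frame'][150:260,255:405,::-1];cv2.imwrite('pics/crop.png',cv2.resize(f,None,fx=5,fy=5,interpolation=2))
E
```

```text
693
[ 0.50390163 -0.06480027  0.07035112] 0.002288757889615337
corners px->w [[0.594, 0.038], [0.604, -0.157], [0.41, -0.17], [0.399, 0.025]]
roll top [[ 0.51753675 -0.02352412]]
boxtop [[0.562, -0.107], [0.566, -0.156], [0.563, -0.176], [0.442, -0.184], [0.438, -0.123], [0.441, -0.162]]
```

View pics/crop.png

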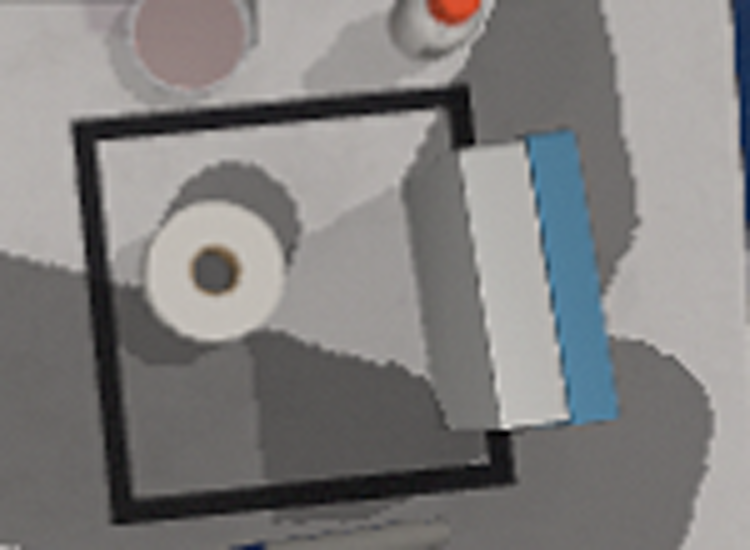

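```bash
for i in 1; do :; done
python3 -m inch '[[[-0.3,-0.3,0],[0,0,0.11],140],[[-0.6,-0.6,0],[0,0,0.22],140],[[-1,-1,0],[0,0,0.33],140],[[-1,-1,0],[0,0,0.44],140],[[-1,-1,0],[0,0,0.55],140],[[-1,-1,0],[0,0,0.66],140],[[-1,-1,0],[0,0,0.78],140],[[-1,-1,0],[0,0,0.78],140]]'
python3 -m inch '[[[-0.5,0.2,0],[0,0,0],140],[[-1,0.4,0],[0,0,0],140],[[-1,0.4,0],[0,0,0],140]]'
python3 -m inch '[[[-0.5,0.2,0],[0,0,0],140],[[-1,0.4,0],[0,0,0],140],[[-1,0.4,0],[0,0,0],140]]'
python3 -m inch '[[[-0.5,0.2,0],[0,0,0],140],[[-1,0.4,0],[0,0,0],140],[[-1,0.4,0],[0,0,0],140],[[-1,0.4,0],[0,0,0],140]]'
```

```text
clock: 1.75
eef_pos: [0.2466, 0.4289, 0.2228]
ee_rot: [-0.0, 0.682, 0.732, 0.0]
contact_force: [0.7, -0.2, -0.0]
opening: 0.452
gripper_force: 0.0
clock: 2.12
eef_pos: [0.3042, 0.31, 0.2232]
ee_rot: [0.0, 0.683, 0.731, 0.001]
contact_force: [-0.3, 0.8, -0.4]
opening: 0.451
gripper_force: 0.0
clock: 2.5
eef_pos: [0.3601, 0.194, 0.2227]
ee_rot: [0.0, 0.683, 0.73, 0.0]
contact_force: [-0.2, -0.0, -0.5]
opening: 0.445
gripper_force: 0.0
clock: 3.0
eef_pos: [0.4149, 0.081, 0.2225]
ee_rot: [-0.001, 0.682, 0.732, 0.0]
contact_force: [-0.2, 0.2, -0.1]
opening: 0.453
gripper_force: 0.0
```

```bash

python3 -m inch '[[[-0.4,0.2,0],[0,0,0],140],[[-0.74,0.4,0],[0,0,0],140],[[-0.74,0.4,0],[0,0,0],140]]'
python3 -m inch '[[[-0.4,0.2,0],[0,-0.1,0],140],[[-0.74,0.4,0],[0,-0.17,0],140],[[-0.74,0.4,0],[0,-0.17,0],140],[[-0.74,0.4,0],[0,-0.17,0],140]]'
python3 -m inch '[[[0.13,0,0.48],[0,0,0],140],[[0.26,0,0.96],[0,0,0],140],[[0.26,0,0.96],[0,0,0],140],[[0.26,0,0.96],[0,0,0],140]]'
python3 - <<'E'
from h import *
for c in("top","scene"):
    p=env.capture(c);print(rec(p,'label_roll'));cv2.imwrite(f'pics/{c}2.png',p['frame'][:,:,::-1])
a=cv2.imread('pics/top2.png')[140:270,220:420];b=cv2.imread('pics/scene2.png')[170:330,200:400]
cv2.imwrite('pics/c2.png',cv2.resize(np.vstack([a,b]),None,fx=2,fy=2))
E
```

```text
clock: 3.38
eef_pos: [0.4697, -0.005, 0.2219]
ee_rot: [-0.001, 0.682, 0.731, -0.0]
contact_force: [-0.3, 0.8, -0.3]
opening: 0.452
gripper_force: 0.0
clock: 3.88
eef_pos: [0.5227, -0.0883, 0.2227]
ee_rot: [0.097, 0.675, 0.726, -0.09]
contact_force: [0.1, 0.3, 0.7]
opening: 0.45
gripper_force: 0.0
clock: 4.38
eef_pos: [0.524, -0.0908, 0.1066]
ee_rot: [0.099, 0.676, 0.724, -0.09]
contact_force: [0.2, -0.7, 0.6]
opening: 0.453
gripper_force: 0.0
[([0.485, -0.167, 0.127], 0.16)]
[([0.509, -0.03, 0.03], 0.64)]
```

View pics/c2.png

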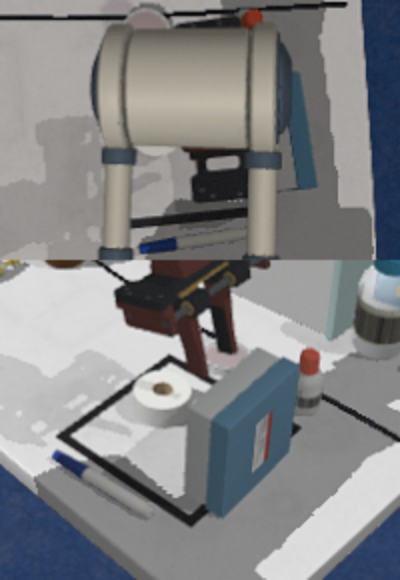

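The fingers (scene crop, tips near (195,372) and (240,365)) hang between the roll and the box; now down.

```bash

python3 -m inch '[[[0.1,0,0.37],[0,0,0],140],[[0.2,0,0.74],[0,0,0],140],[[0.2,0,0.74],[0,0,0],140],[[0.2,0,0.74],[0,0,0],140]]'
```

```text
clock: 5.08
eef_pos: [0.5245, -0.0917, 0.014]
ee_rot: [0.099, 0.676, 0.724, -0.09]
contact_force: [0.1, -0.2, 0.6]
opening: 0.449
gripper_force: 0.0
```

```bash

python3 -m inch '[[[0.1,0,-0.027],[0,0,0],140],[[0.2,0,-0.054],[0,0,0],140],[[0.28,0,-0.075],[0,0,0],140],[[0.36,0,-0.096],[0,0,0],140],[[0.44,0,-0.118],[0,0,0],140],[[0.52,0,-0.139],[0,0,0],140],[[0.6,0,-0.16],[0,0,0],140],[[0.66,0,-0.176],[0,0,0],140]]'
python3 -m inch '[[[0.08,0,-0.021],[0,0,0],140],[[0.16,0,-0.043],[0,0,0],140],[[0.24,0,-0.064],[0,0,0],140],[[0.32,0,-0.086],[0,0,0],140],[[0.4,0,-0.107],[0,0,0],140],[[0.48,0,-0.129],[0,0,0],140],[[0.56,0,-0.15],[0,0,0],140],[[0.6,0,-0.16],[0,0,0],140]]'
python3 - <<'E'
from h import *
p=env.capture("scene");print(rec(p,'label_roll'));cv2.imwrite('pics/scene3.png',p['frame'][:,:,::-1])
cv2.imwrite('pics/c3.png',cv2.resize(p['frame'][150:330,180:420,::-1],None,fx=2,fy=2))
E
```

```text
clock: 6.08
eef_pos: [0.518, -0.0098, 0.0118]
ee_rot: [0.098, 0.676, 0.724, -0.091]
contact_force: [0.6, -5.9, 6.3]
opening: 0.451
gripper_force: 3.4
clock: 7.08
eef_pos: [0.513, 0.0643, 0.0117]
ee_rot: [0.099, 0.676, 0.724, -0.091]
contact_force: [-0.5, -7.9, 8.5]
opening: 0.453
gripper_force: 4.3
[([0.631, -0.144, 0.048], 0.75)]
```

View pics/c3.png

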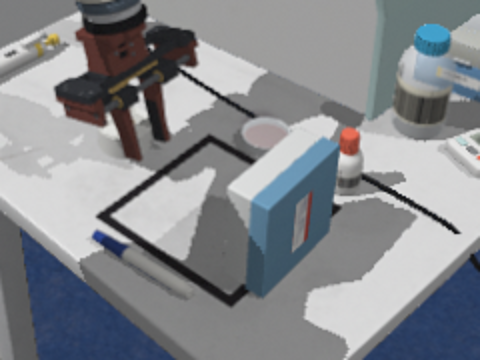

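```bash

python3 -m inch '[[[-0.1,0,0.027],[0,0,0],140],[[-0.2,0,0.053],[0,0,0],140],[[-0.3,0,-0.4],[0,0,0],140],[[-0.45,0,-0.9],[0,0,0],140],[[-0.45,0,-0.9],[0,0,0],140]]'
python3 -m inch '[[[-0.15,0,-0.4],[0,0.09,0],140],[[-0.2,0,-0.7],[0,0.17,0],140],[[-0.2,0,-0.7],[0,0.17,0],140]]'
python3 - <<'E'
from h import *
for c in("scene","top"):
    p=env.capture(c);print(rec(p,'label_roll'),rec(p,'freezer_box'))
print('under/lid top edge corners',back(p,[[347,179.6],[354.6,236],[370,176],[378.6,233]],.128).round(3).tolist())
f=p['frame'][140:270,220:420,::-1];cv2.imwrite('pics/c4.png',cv2.resize(f,None,fx=3,fy=3))
E
```

```text
clock: 7.8
eef_pos: [0.5164, 0.041, 0.1347]
ee_rot: [0.1, 0.677, 0.724, -0.087]
contact_force: [0.3, 0.3, -0.8]
opening: 0.456
gripper_force: 0.0
clock: 8.18
eef_pos: [0.5151, 0.0383, 0.2187]
ee_rot: [0.001, 0.684, 0.73, 0.002]
contact_force: [-0.6, 0.6, -0.1]
opening: 0.45
gripper_force: 0.0
[([0.502, 0.092, 0.03], 0.61)] [([0.478, -0.177, 0.095], 0.59)]
[([0.511, 0.116, 0.032], 0.77)] [([0.486, -0.16, 0.124], 0.68)]
under/lid top edge corners [[0.561, -0.122], [0.438, -0.133], [0.567, -0.174], [0.442, -0.186]]
```

View pics/c4.png

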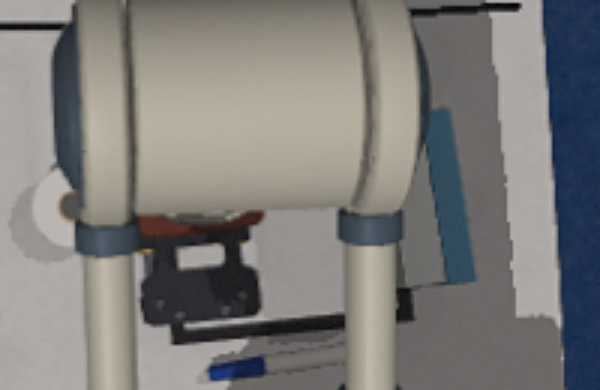

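The roll, at left of this picture at (55,212), is well clear of the tape. Now I'll move to behind the box.

```bash

python3 -m inch '[[[-0.5,-0.1,0],[0,0,0],80],[[-1,-0.2,0],[0,0,0],80],[[-1,-0.2,0],[0,0,0],80]]'
python3 -m inch '[[[-0.5,0,0],[0,0,0],80],[[-1,-0.02,0],[0,0,0],80],[[-1,-0.02,0],[0,0,0],80]]'
python3 -m inch '[[[-0.09,0,0],[0,0,0],80],[[-0.09,0,0],[0,0,0],80],[[-0.09,0,0.4],[0,0,0],80],[[-0.09,0,0.9],[0,0,0],80],[[-0.09,0,0.9],[0,0,0],80],[[-0.09,0,0.9],[0,0,0],80]]'
python3 - <<'E'
from h import *
p=env.capture("scene");cv2.imwrite('pics/c5.png',cv2.resize(p['frame'][150:330,180:420,::-1],None,fx=2,fy=2))
E
```

```text
clock: 8.85
eef_pos: [0.4974, -0.084, 0.2147]
ee_rot: [-0.001, 0.684, 0.729, -0.001]
contact_force: [0.7, 1.2, -0.2]
opening: 0.682
gripper_force: 0.0
clock: 9.22
eef_pos: [0.5039, -0.2029, 0.2143]
ee_rot: [-0.001, 0.684, 0.73, -0.001]
contact_force: [1.1, 0.4, -0.2]
opening: 0.682
gripper_force: 0.0
clock: 9.98
eef_pos: [0.506, -0.2116, 0.1108]
ee_rot: [0.001, 0.682, 0.731, 0.0]
contact_force: [-0.2, -0.7, 2.0]
opening: 0.683
gripper_force: 0.0
```

View pics/c5.png

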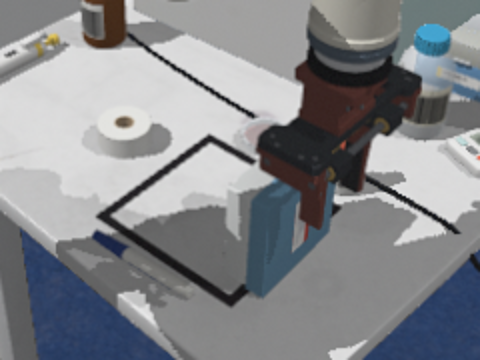

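Both fingers hang just off the lid face (tips near (315,220) and (350,185)). Push slowly.

```bash

python3 -m inch '[[[0.06,0,0],[0,0,0],80],[[0.11,0,0],[0,0,0],80],[[0.16,0,0],[0,0,0],80],[[0.21,0,0],[0,0,0],80],[[0.26,0,0],[0,0,0],80],[[0.31,0,0],[0,0,0],80],[[0.36,0,0],[0,0,0],80],[[0.4,0,0],[0,0,0],80]]'
python3 - <<'E'
from h import *
p=env.capture("scene");cv2.imwrite('pics/c6.png',cv2.resize(p['frame'][150:330,180:420,::-1],None,fx=2,fy=2))
E
```

```text
clock: 11.02
eef_pos: [0.5015, -0.1635, 0.108]
ee_rot: [-0.0, 0.682, 0.731, 0.0]
contact_force: [0.1, -0.4, 0.9]
opening: 0.682
gripper_force: 0.1
```

View pics/c6.png

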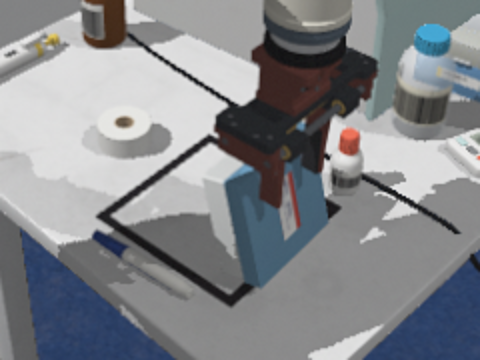

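The box is tilting, with its top moved left to about (205,180), and its foot appears to stay put. I'll keep pushing.

```bash

python3 -m inch '[[[0.05,0,0],[0,0,0],80],[[0.1,0,0],[0,0,0],80],[[0.15,0,0],[0,0,0],80],[[0.2,0,0],[0,0,0],80],[[0.25,0,0],[0,0,0],80],[[0.3,0,0],[0,0,0],80],[[0.3,0,0],[0,0,0],80],[[0.3,0,0],[0,0,0],80]]'
python3 - <<'E'
from h import *
p=env.capture("scene");cv2.imwrite('pics/c7.png',cv2.resize(p['frame'][150:330,180:420,::-1],None,fx=2,fy=2))
E
```

```text
clock: 12.08
eef_pos: [0.4991, -0.1281, 0.1081]
ee_rot: [0.0, 0.682, 0.731, -0.0]
contact_force: [0.7, -0.1, 0.1]
opening: 0.684
gripper_force: 0.0
```

View pics/c7.png

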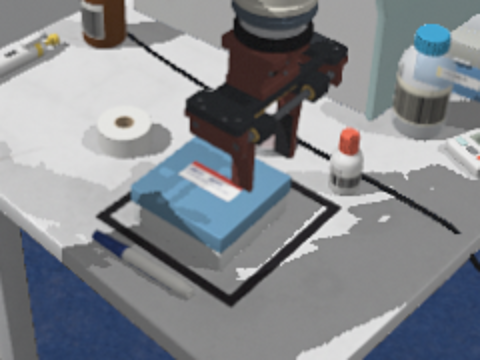

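The box has fallen lid up and lies near the far part of the square. I'll clear the arm and measure.

```bash

python3 -m inch '[[[0,0,-0.4],[0,0,0],80],[[0,0,-0.9],[0,0,0],80],[[0.4,0,-0.9],[0,0,0],80],[[0.9,-0.3,-0.9],[0,0,0],80],[[1,-0.5,-0.9],[0,0,0],80]]'
python3 -m inch '[[[0.5,-0.3,0],[0,0,0],80],[[1,-0.6,0],[0,0,0],80],[[1,-0.6,0],[0,0,0],80]]'
python3 -m inch '[[[0.5,-0.3,0],[0,0,0],80],[[1,-0.5,0],[0,0,0],80],[[1,-0.5,0],[0,0,0],80]]'
python3 - <<'E'
from h import *
for c in("scene","top"):
    p=env.capture(c);print(rec(p,'label_roll'),rec(p,'freezer_box'),rec(p,'box_centre'))
f=p['frame'];h=cv2.cvtColor(f,cv2.COLOR_RGB2HSV)
m=cv2.inRange(h,(95,90,60),(115,255,255));m[:150]=0;m[258:]=0;m[:,:240]=0;m[:,400:]=0
m=cv2.morphologyEx(m,cv2.MORPH_OPEN,np.ones((3,3)));k=max(cv2.findContours(m,0,1)[0],key=cv2.contourArea)
b=cv2.boxPoints(cv2.minAreaRect(k));print(b.round(1).tolist())
w=back(p,b,.052)-[.504,-.065];c,s=np.cos(.07),np.sin(.07)
print('outline frame',(w@np.array([[c,-s],[s,c]])).round(3).tolist())
cv2.imwrite('pics/c8.png',cv2.resize(f[130:270,200:400,::-1],None,fx=4,fy=4))
E
```

```text
clock: 12.75
eef_pos: [0.43, -0.0107, 0.2162]
ee_rot: [-0.0, 0.682, 0.732, 0.0]
contact_force: [0.6, -0.7, 0.4]
opening: 0.683
gripper_force: 0.0
clock: 13.12
eef_pos: [0.3496, 0.1041, 0.2167]
ee_rot: [0.0, 0.681, 0.732, 0.001]
contact_force: [0.8, 1.1, 0.8]
opening: 0.685
gripper_force: 0.0
clock: 13.5
eef_pos: [0.2816, 0.2201, 0.2161]
ee_rot: [-0.0, 0.68, 0.733, 0.0]
contact_force: [0.2, -0.1, -0.4]
opening: 0.687
gripper_force: 0.0
[([0.502, 0.093, 0.028], 0.74)] [([0.476, -0.08, 0.05], 0.72)] [([0.476, -0.079, 0.053], 0.61)]
[([0.514, 0.102, 0.032], 0.96)] [([0.492, -0.058, 0.048], 0.62)] [([0.498, -0.058, 0.056], 0.92)]
[[284.0, 190.0], [337.79998779296875, 182.60000610351562], [345.29998779296875, 236.39999389648438], [291.5, 243.89999389648438]]
outline frame [[0.051, 0.071], [0.056, -0.058], [-0.071, -0.06], [-0.076, 0.067]]
```

View pics/c8.png

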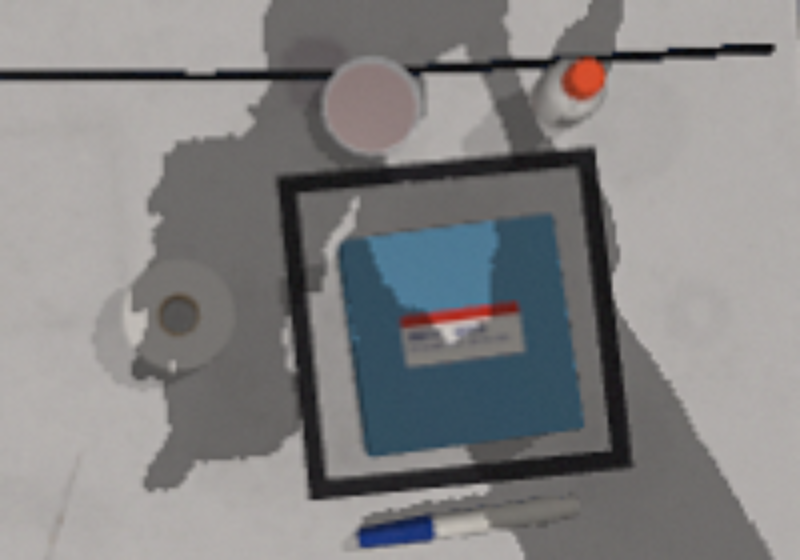

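The box lies lid up inside the tape (picture (340-585, 213-455) within (295-615, 165-485)), with at least about 12 mm to spare. The roll at (180,315) is clear of the tape.

```bash
python3 -c "
from cell import env
print(env.finish_job())"
```

```text
the job is handed in; nothing more can be done
None
```

I slid the roll clear of the square first and then toppled the box. It lies lid up inside the tape with about 12 mm to spare at the tightest side, and I handed the job in at about 13.6 s.

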